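# Load the burn-in nests

### The arm

A 6-joint arm with a two-finger parallel gripper is mounted at the origin on the work surface. World frame = base frame: x ahead of the robot, y to its left, z up, the work surface at z = 0. Lengths are in mm, angles in rad, forces in N, time in s.
With the tool pointing down it reaches from about 300 to 775 mm from the base axis. Payload 14.6 kg.
Tool frame: the origin (TCP) lies between the finger pads; the fingertips stand manip.tip_reach ahead of it and the grasp point (between the pads) lies 5 mm behind it (manip.tip_reach is the distance from the TCP to the fingertips, in mm); z points along the fingers, y is the line along which they close (so a half turn about z gives the same grasp; the last joint's range is limited). The gripper opens to 94 mm and grips with 3 to 60 N. Pads are 16 mm wide; open, the fingers measure 119 mm over their backs; the gripper's body (75 mm by 177 mm) begins 78 mm behind the grasp point.
Start: joints at [1.18, 0.3, 1.521, -0, 1.321, -0.067], TCP at [174.991, 521.409, 219.446] pointing down, gripper open.
Joint ranges: [-3.03, 3.03], [-0.79, 2.21], [0.23, 2.52], [-1.04, 4.18], [0, 3.07], [-2.55, 2.55]. Speed limits (rad/s): [2.22, 2.22, 2.57, 3.14, 3.14, 3.14].

### API

Orientations are given as [roll, pitch, yaw] about the fixed x, y, z axes, in that order (R = Rz(yaw) Ry(pitch) Rx(roll)).
In Python, from cell import manip gives the robot as it stands. The module is installed in compiled form; this text tells all that it offers.
- The arm moves only by the shell command python3 -m creep 'ROWS' [FORCE]. ROWS is JSON, a list of rows, each a list of 3 entries, a list of its own where there are three numbers: the opening, from -1 (shut) to 1 (fully open), then the shift along the tool's x, y, z in cm, then the turn about the tool's z in units of 5 degrees (1.0 is 5 degrees). In form: [[grip, [tx, ty, tz], roll], ...]. A call has 1 to 12 rows; each row is the pose to reach, as a shift and turn from the pose commanded when the call began, along the tool's axes at that moment; what a row does not reach only later rows make up. A row lasts 1/10 s, in which the tool goes at most 50 mm and 8.59 degrees, less where a joint would pass 70% of its speed; a pose out of reach is approached as far as the arm can. A call with a gripper value outside its range is refused whole. The fingers move at their own pace and stop on an object; FORCE is the grip in N (left out, the last holds). Time passes only in rows, so rows that repeat a pose let the fingers close. It gives the time, the measured TCP pose, the force, the opening and the grip force at its end, in the units of the state.
- manip.read_state(): the state, without advancing time (a new reading comes with each control period).
- manip.camera(name): name is "scene" or "side" or "wrist"; returns the picture (384x512x3 uint8, red, green, blue); there is no depth.
- manip.camera_params(name): a dict with "fovy" (degrees; the focal length in pixels is half the picture's height over the tangent of half this angle, whatever the lens; pixels are square), "cx", "cy" (the principal point, pixels), "origin" and "attitude" of the camera in the world. Camera axes: x right, y down, z forward; pixel columns grow to the right and rows downward; lengths in mm; the calibration is good to about 2 mm. A picture is of the moment at which its call begins: read the wrist's pose just before it. camera_params takes no time and is no camera call; for the wrist camera it gives the pose at the moment of the call.
- manip.sign_off(): hands the job in; it is judged then, once.
The state is a dict: "clock": time; "joints": joint angles; "qd": joint speeds; "effort": joint torques, N m; "eef_pos": TCP position; "eef_rot": TCP orientation; "wrist_force": force on the tool from outside, world axes, zero at the start; "moment": the same for the moment, N m; "finger_gap": finger opening in mm; "finger_force": force on a finger pad.
Only numpy, scipy, OpenCV 4.12 (cv2) and the standard library are available. Lean on these libraries where they do the work, as an engineer would, in place of code of your own. Each camera call takes 0.05 s, during which the arm holds its last target. There are 200 camera calls.

### The job

Load the four aluminium modules for their burn-in test: put each one, lid and connectors up, into the black nest of its own shape and size, lying flat on the nest's floor inside the rim. Leave the blue circuit board on its brass legs where it stands.

Things in the scene. Friction and masses are not known exactly. Their poses are not given: they have to be found in the camera images.
- module_long: the long rectangular module: a loose, closed bare-aluminium instrument can, 84 (x) by 34 (y) by 32 mm high, with two brass connectors on its lid (stubs standing 9 mm above the lid). It stands on the bench. Origin: centre of its underside, z up, x and y along its sides. Weighs under 0.25 kg; can be gripped across its straight or round side walls.
- module_square: the large square module: a loose, closed bare-aluminium instrument can, 56 by 56 by 32 mm high, with two brass connectors on its lid (stubs standing 9 mm above the lid). It stands on the bench. Origin: centre of its underside, z up, x and y along its sides. Weighs under 0.25 kg; can be gripped across its straight or round side walls.
- module_small: the small square module: a loose, closed bare-aluminium instrument can, 34 by 34 by 32 mm high, with one brass connector in the middle of its lid (stubs standing 9 mm above the lid). It stands on the bench. Origin: centre of its underside, z up, x and y along its sides. Weighs under 0.25 kg; can be gripped across its straight or round side walls.
- module_round: the round module: a loose, closed bare-aluminium instrument can, 50 mm in diameter, 32 mm high, with one brass connector in the middle of its lid (stubs standing 9 mm above the lid). It stands on the bench. Origin: centre of its underside, z up. Weighs under 0.25 kg; can be gripped across its straight or round side walls.
- nest_long: the nest for the long rectangular module: a shallow black plastic tray fixed to the bench, open on top, inside 98 (x) by 48 (y) mm (7 mm free on each side of its module), outside 106 by 56 mm; floor 4 mm above the bench, upright rim up to 10 mm above the bench, rim wall 4 mm thick; three small gold contacts on the floor. Origin: centre of its underside on the bench, z up, x and y along its sides.
- nest_square: the nest for the large square module: a shallow black plastic tray fixed to the bench, open on top, inside 70 by 70 mm (7 mm free on each side of its module), outside 78 by 78 mm; floor 4 mm above the bench, upright rim up to 10 mm above the bench, rim wall 4 mm thick; three small gold contacts on the floor. Origin: centre of its underside on the bench, z up, x and y along its sides.
- nest_small: the nest for the small square module: a shallow black plastic tray fixed to the bench, open on top, inside 48 by 48 mm (7 mm free on each side of its module), outside 56 by 56 mm; floor 4 mm above the bench, upright rim up to 10 mm above the bench, rim wall 4 mm thick; three small gold contacts on the floor. Origin: centre of its underside on the bench, z up, x and y along its sides.
- nest_round: the nest for the round module: a shallow black plastic tray fixed to the bench, open on top, inside 64 mm in diameter (7 mm free on each side of its module), outside 72 mm in diameter; floor 4 mm above the bench, upright rim up to 10 mm above the bench, rim wall 4 mm thick; three small gold contacts on the floor. Origin: centre of its underside on the bench, z up.
- board: a dark blue circuit board in progress, 64 (x) by 54 (y) mm, standing loose on four brass legs among the other things; its top face is 14 mm above the bench, parts on it up to 22 mm. Must be left alone. Origin: centre of its footprint on the bench, z up.

How it is judged (in metres and radians):
At the end, for the whole second after the job is handed in: Each module stands upright (within 0.06 rad) and at rest inside its own nest: centres within 12 mm in plan, its underside on the nest's floor (2 to 6.5 mm above the nest's underside; the floor is at 4 mm) (horizontal distance between module_long and nest_long below 0.012 m and z of module_long in the frame of nest_long between 0.002 and 0.0065 m and angle between each of module_long, module_square, module_small, module_round's own z axis and vertical below 0.06 rad and linear speed of each of module_long, module_square, module_small, module_round below 0.02 m/s and horizontal distance between module_square and nest_square below 0.012 m and z of module_square in the frame of nest_square between 0.002 and 0.0065 m and horizontal distance between module_small and nest_small below 0.012 m and z of module_small in the frame of nest_small between 0.002 and 0.0065 m and horizontal distance between module_round and nest_round below 0.012 m and z of module_round in the frame of nest_round between 0.002 and 0.0065 m); the robot touches nothing.
It fails at once if the blue circuit board is moved by more than 20 mm (distance of board from where it was at the start of the episode above 0.02 m).
It also fails if it takes over 96 s, if anything falls off the work surface, if the arm or the gripper's body presses on something with over 40 N, if the wrist force passes 120 N, or if a joint passes its speed limit or range.

## Working session

There is one attempt and no reset: what is moved stays moved. The work goes in short steps, Python scripts to look and compute and a shell command to move; the robot and the scene stay as the last step left them, time stands still between calls to the robot, and variables do not carry over. Pictures are saved under pics/ and viewed, at most 18 in all, crops included, and the job is handed in when it is done.

```bash
mkdir -p pics; python3 - <<'E'
from cell import manip
import cv2
s=manip.read_state();print(s, manip.tip_reach)
for n in ["scene","side","wrist"]:
    print(n,manip.camera_params(n))
    cv2.imwrite(f"pics/{n}0.png",manip.camera(n)[:,:,::-1])
E
```

```text
{'clock': 0.0, 'joints': array([ 1.18039805e+00,  3.00439822e-01,  1.52156307e+00,  2.72163538e-06,
        1.32068648e+00, -6.66034427e-02]), 'qd': array([ 3.88341297e-04,  8.39594305e-04,  3.00581338e-04, -1.11571349e-03,
        4.60471867e-04, -9.78868959e-05]), 'effort': array([ 1.69589268e-03, -5.31794500e+01, -3.52741814e+01,  7.09352433e-02,
        2.43516272e-02, -1.14647382e-04]), 'eef_pos': array([174.90545994, 521.19905819, 218.91109582]), 'eef_rot': array([-3.14049855e+00, -7.56211327e-05,  2.81779710e+00]), 'wrist_force': array([ 0.28080226, -0.29459179,  0.60717884]), 'moment': array([-0.02107353,  0.00593937,  0.02900875]), 'finger_force': 0.0, 'finger_gap': 94.03513790082194} 14.0
scene {'fovy': 44.641564536757954, 'cx': 254.98763941681833, 'cy': 191.71169906171266, 'origin': array([1359.09504881, -113.07309088, 1032.43547992]), 'attitude': array([-2.4313184 ,  0.01657784,  1.40452434])}
side {'fovy': 56.582899872931634, 'cx': 246.30032155022727, 'cy': 189.52634347567383, 'origin': array([ 408.22706447, -756.38547251,  673.06895732]), 'attitude': array([-2.28357924,  0.0100292 , -0.16725626])}
wrist {'fovy': 63.33746664777751, 'cx': 253.77996879002177, 'cy': 194.0095751838973, 'origin': array([ 96.01192486, 547.13227269, 384.41133994]), 'attitude': array([ 2.85306696e+00, -5.00109373e-04,  1.24738114e+00])}
```

View pics/scene0.png

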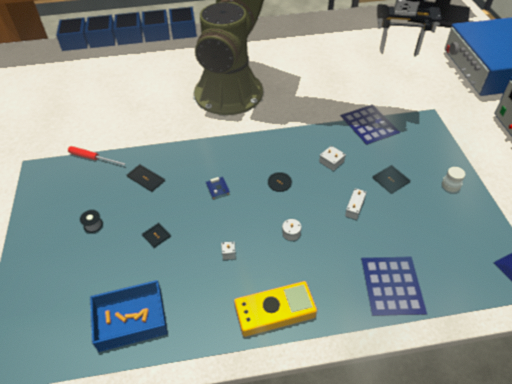

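View pics/side0.png

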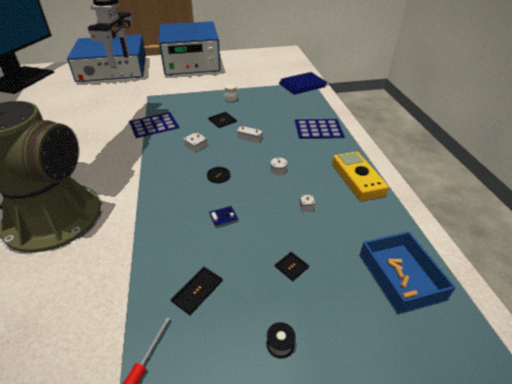

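View pics/wrist0.png

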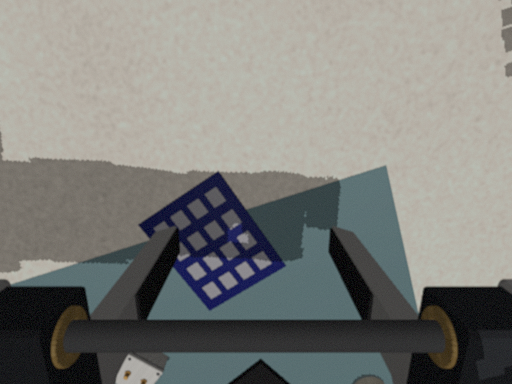

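The scene view shows, in pixels:
- **Modules:** square (332,157), long (356,204), round (291,229) and small (228,250).
- **Nests:** square (391,179), round (280,181), long (146,178) and small (156,235).
- **Board:** (218,187).

The side view agrees. The wrist sees only the edge of the square module. Next I measure all of these from both views.

```bash
cat > h.py <<'E'
import numpy as np, cv2
from scipy.spatial.transform import Rotation as R
def ray(p,uv):
    f=192/np.tan(np.radians(p["fovy"]/2)); uv=np.atleast_2d(uv).astype(float)
    d=np.c_[(uv[:,0]-p["cx"])/f,(uv[:,1]-p["cy"])/f,np.ones(len(uv))]
    return d@R.from_euler("xyz",p["attitude"]).as_matrix().T
def plane(p,uv,z):
    d=ray(p,uv); return (p["origin"]+d*((z-p["origin"][2])/d[:,2])[:,None])[:,:2]
def masks(img):
    hsv=cv2.cvtColor(img,cv2.COLOR_RGB2HSV)
    light=cv2.inRange(hsv,(0,0,120),(179,60,255)); dark=cv2.inRange(img,(0,0,0),(45,45,45))
    return light,dark
def blobs(m,lo,hi):
    cs,_=cv2.findContours(m,cv2.RETR_EXTERNAL,cv2.CHAIN_APPROX_NONE)
    return [c[:,0,:] for c in cs if lo<cv2.contourArea(c)<hi]
def rect(P):  # centre, sides, long-axis angle
    (c,(w,h),a)=cv2.minAreaRect(P.astype(np.float32))
    if w<h: w,h,a=h,w,a+90
    return np.round([*c,w,h,a],1)
E
python3 - <<'E'
from h import *
from cell import manip
for n in ["scene","side"]:
    p=manip.camera_params(n); im=cv2.imread(f"pics/{n}0.png")[:,:,::-1].copy()
    l,d=masks(im)
    for nm,m,z in [("light",l,32),("dark",d,8)]:
        for c in blobs(m,60,3000):
            P=plane(p,c,z)
            r=rect(P)
            if 250<np.hypot(r[0],r[1])<850 and r[0]>150 and r[2]<140: print(n,nm,c.mean(0).round(),r)
E
```

```text
scene light [291. 226.] [642.7  87.3  53.2  52.9  78.4]
scene light [354. 202.] [596.3 277.8 111.4  39.3 146.8]
scene light [331. 154.] [405.7 263.1  75.7  63.7 126.2]
scene light [386. 142.] [380.8 451.   72.6  45.9 119.2]
side light [265. 266.] [ 526.1 -287.9   46.4   44.9   37.1]
side light [310. 197.] [686.3 -84.8  97.5  63.1 165.9]
side light [250. 186.] [542.3  -8.6  83.7  76.6  73. ]
side light [276. 161.] [640.8  88.   61.5  59.5  25. ]
side light [195. 138.] [402.7 269.   69.6  65.3  37.5]
side light [248. 130.] [582.5 283.7  96.4  45.2 147. ]
side dark [281. 340.] [ 521.2 -441.3   68.    51.3   74.6]
side dark [196. 290.] [ 370.3 -302.3  106.4   57.3   44.2]
side dark [291. 266.] [ 586.9 -276.8   57.2   56.5   32.8]
side dark [218. 175.] [459.2  87.2  73.4  62.9  85.1]
side dark [222. 119.] [506.9 410.7  81.4  77.7 115. ]
```

```bash
cat >> h.py <<'E'
def plan(x,y,z,yaw_deg,s,any180=True):
    """shift (cm) and turn (5deg units) from state s to a tool-down pose; yaw taken mod 180 with least last-joint angle"""
    p=np.array([x,y,z])-s["eef_pos"]; yaw=s["eef_rot"][2]
    j1=np.arctan2(y,x); best=None
    for k in range(-3,4):
        t=np.radians(yaw_deg)+k*np.pi*(1 if any180 else 2)
        j6=j1+np.pi/2-t
        if best is None or abs(j6)<abs(best[0]): best=(j6,t)
    M=np.array([[np.cos(yaw),np.sin(yaw),0],[np.sin(yaw),-np.cos(yaw),0],[0,0,-1]])
    t0=s["joints"][0]+np.pi/2-s["joints"][5]  # unwrapped present yaw
    print("shift cm",(M.T[:, :]@p/10 if 0 else np.array([M[0]@p,M[1]@p,M[2]@p])/10).round(2),"turn",round(np.degrees(t0-best[1])/5,2),"j6",round(best[0],2),"yaw",round(np.degrees(best[1]),1))
E
python3 - <<'E'
from h import *
from cell import manip
plan(500,250,220,120,manip.read_state())
E
```

```text
shift cm [-39.45 -15.37  -0.1 ] turn 8.29 j6 -0.06 yaw 120.0
```

```bash
python3 -m creep '[[1,[-39.4,-15.4,0],8.3],[1,[-39.4,-15.4,0],8.3],[1,[-39.4,-15.4,0],8.3],[1,[-39.4,-15.4,0],8.3],[1,[-39.4,-15.4,0],8.3],[1,[-39.4,-15.4,0],8.3],[1,[-39.4,-15.4,0],8.3],[1,[-39.4,-15.4,0],8.3],[1,[-39.4,-15.4,0],8.3],[1,[-39.4,-15.4,0],8.3],[1,[-39.4,-15.4,0],8.3],[1,[-39.4,-15.4,0],8.3]]' 20
python3 - <<'E'
from h import *
from cell import manip
print(manip.read_state()["qd"].round(3))
p=manip.camera_params("wrist");im=manip.camera("wrist");cv2.imwrite("pics/w1.png",im[:,:,::-1])
print(p)
l,d=masks(im)
for nm,m,z in [("light",l,32),("dark",d,10)]:
    for c in blobs(m,300,12000):
        print(nm,c.mean(0).round(),rect(plane(p,c,z)))
E
```

```text
clock: 1.35
eef_pos: [498.7, 250.9, 219.4]
eef_rot: [-3.141, -0.0, 2.095]
wrist_force: [-0.2, -0.1, -0.3]
finger_gap: 93.9
finger_force: 0.0
[ 0.007 -0.004  0.001 -0.002 -0.    -0.005]
{'fovy': 63.33746664777751, 'cx': 253.77996879002177, 'cy': 194.0095751838973, 'origin': array([457.0740401 , 322.26874375, 384.8934101 ]), 'attitude': array([ 2.85415331e+00, -8.68890660e-04,  5.24209542e-01])}
light [248. 368.] [632.    5.5 384.9  53.1  30. ]
dark [355.  34.] [507.1 419.   75.5  73.1 115.3]
```

View pics/w1.png

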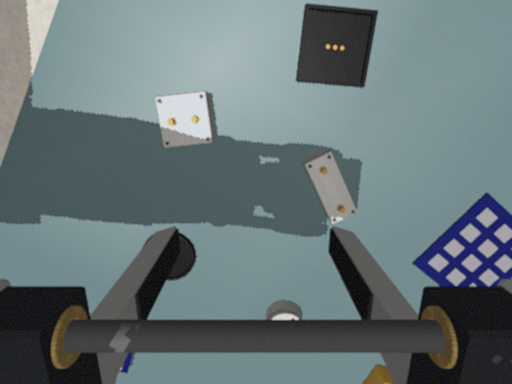

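The wrist view shows the square module lid at (184,119), the long module at (330,187) in the arm's shadow, the square nest at (337,46), the round nest partly behind a finger at (172,255), and the round module at (284,315).

The light mask needs tuning for this camera.

```bash
python3 - <<'E'
from h import *
im=cv2.imread("pics/w1.png")[:,:,::-1].copy();h=cv2.cvtColor(im,cv2.COLOR_RGB2HSV)
for u,v in [(180,105),(205,130),(335,185),(320,170),(100,70),(250,120),(150,150),(250,190),(380,100),(340,70),(310,8),(335,217),(284,318),(340,250),(175,250)]: print((u,v),im[v,u],h[v,u])
E
```

```text
(180, 105) [217 221 225] [105   9 225]
(205, 130) [216 221 228] [108  13 228]
(335, 185) [155 153 148] [ 21  12 155]
(320, 170) [134 110  75] [ 18 112 134]
(100, 70) [142 162 165] [ 94  36 165]
(250, 120) [151 172 172] [ 90  31 172]
(150, 150) [78 95 97] [93 50 97]
(250, 190) [79 94 97] [95 47 97]
(380, 100) [131 153 155] [ 93  39 155]
(340, 70) [46 48 47] [75 11 48]
(310, 8) [30 31 30] [60  8 31]
(335, 217) [173 171 167] [ 20   9 173]
(284, 318) [214 212 206] [ 23  10 214]
(340, 250) [ 6  6 12] [120 128  12]
(175, 250) [19 16 11] [ 19 107  19]
```

```bash
cat >> h.py <<'E'
def wmasks(im):
    i=im.astype(int); k=np.ones((5,5),np.uint8)
    l=((i[...,2]-i[...,0]<15)&(i.max(2)>100)).astype(np.uint8)*255
    d=(i.max(2)<62).astype(np.uint8)*255
    return [cv2.morphologyEx(cv2.morphologyEx(m,cv2.MORPH_CLOSE,k),cv2.MORPH_OPEN,k) for m in (l,d)]
def look(name=None,im=None,p=None,lo=500,hi=14000):
    if im is None:
        from cell import manip
        p=manip.camera_params("wrist"); im=manip.camera("wrist"); cv2.imwrite(f"pics/{name}.png",im[:,:,::-1])
    for nm,m,z in zip(("light","dark"),wmasks(im),(32,10)):
        for c in blobs(m,lo,hi):
            P=plane(p,c,z); print(nm,c.mean(0).round(),rect(P),"area",round(cv2.contourArea(P.astype(np.float32))))
E
python3 - <<'E'
from h import *
from cell import manip
p=manip.camera_params("wrist")
look(im=cv2.imread("pics/w1.png")[:,:,::-1],p=p)
plan(610,0,300,90,manip.read_state())
E
```

```text
light [331. 189.] [587.9 281.9  90.4  35.2 146.1] area 2822
light [184. 118.] [399.8 267.8  57.6  57.   36.1] area 3121
light [17. 69.] [215.  214.3 189.5  51.   90.2] area 4923
dark [461. 339.] [893.5 194.9 168.3 161.6 120. ] area 18296
dark [ 47. 339.] [ 353.1 -117.   168.   155.5  120. ] area 17346
dark [252. 311.] [580.4 109.6 544.  167.   30. ] area 21247
dark [335.  45.] [505.8 418.2  77.1  76.6 115.1] area 5687
shift cm [-27.3   -2.92  -8.05] turn 6.01 j6 0.0 yaw 90.0
```

The sizes match the given ones: square 57x57 against 56, square nest 77x77 against 78. The long module reads 90, about 6 over, because an end wall shows. Next is the second survey pose.

```bash
python3 -m creep '[[1,[-27.3,-2.9,-8],6],[1,[-27.3,-2.9,-8],6],[1,[-27.3,-2.9,-8],6],[1,[-27.3,-2.9,-8],6],[1,[-27.3,-2.9,-8],6],[1,[-27.3,-2.9,-8],6],[1,[-27.3,-2.9,-8],6],[1,[-27.3,-2.9,-8],6],[1,[-27.3,-2.9,-8],6]]'
python3 - <<'E'
from h import *
from cell import manip
look("w2",lo=250)
plan(480,-330,280,90,manip.read_state())
E
```

```text
clock: 2.3
eef_pos: [610.2, 0.6, 299.2]
eef_rot: [-3.141, -0.0, 1.572]
wrist_force: [-0.2, 0.1, 0.1]
finger_gap: 93.9
finger_force: 0.0
light [ 97. 343.] [ 3.457e+02 -3.062e+02  1.076e+02  2.250e+01  1.000e-01] area 2337
light [298. 218.] [676.6 -81.9  44.3  37.5  90.1] area 1380
light [  7. 240.] [ 243.3 -117.4  164.1   37.    78.3] area 3292
light [277.  98.] [6.411e+02 8.730e+01 5.060e+01 4.960e+01 1.000e-01] area 1971
dark [461. 340.] [ 990.2 -314.4  203.7  195.2   90.1] area 26676
dark [ 47. 339.] [ 234.  -315.4  203.7  188.8   90.1] area 25439
dark [255. 310.] [ 6.168e+02 -2.146e+02  6.449e+02  1.984e+02  1.000e-01] area 27685
dark [435. 172.] [ 8.813e+02 -1.750e+01  4.150e+01  3.810e+01  1.000e-01] area 1243
dark [143.  95.] [455.   89.1  69.7  61.9 134.3] area 2788
shift cm [-33.05 -13.06   1.93] turn 0.01 j6 -0.6 yaw 90.0
```

View pics/w2.png

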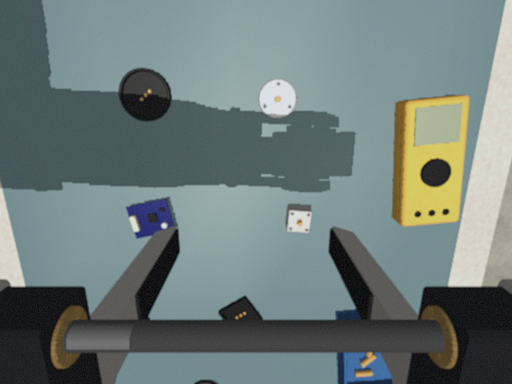

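This view shows the round module at (277,98), the small module at (299,219), the round nest at (145,94), the board at (152,217) and the small nest at (240,315), partly covered by the gripper. The round diameter reads 50, as it should. The last survey pose covers the two right-hand nests.

```bash
sed -i 's/i.max(2)<62/i.max(2)<72/' h.py; python3 -m creep '[[1,[-33,-13,2],0],[1,[-33,-13,2],0],[1,[-33,-13,2],0],[1,[-33,-13,2],0],[1,[-33,-13,2],0],[1,[-33,-13,2],0],[1,[-33,-13,2],0],[1,[-33,-13,2],0],[1,[-33,-13,2],0],[1,[-33,-13,2],0]]'
python3 - <<'E'
from h import *
from cell import manip
look("w3",lo=250)
E
```

```text
clock: 3.35
eef_pos: [481.1, -329.4, 279.6]
eef_rot: [3.141, -0.0, 1.571]
wrist_force: [0.5, 0.3, 0.5]
finger_gap: 94.0
finger_force: 0.0
light [254. 371.] [ 482.1 -674.9  468.6   52.1    0. ] area 23415
light [ 94. 343.] [ 223.4 -618.3  100.2   21.5    0. ] area 1924
light [494. 164.] [ 806.7 -331.4   71.4   33.4   89.9] area 1093
dark [ 48. 340.] [ 123.4 -628.9  195.8  181.1   89.1] area 23402
dark [279. 241.] [ 520.1 -450.6   66.7   52.3   90.5] area 2926
dark [490. 225.] [ 835.4 -422.9   65.7   18.4    5.3] area 1054
dark [458. 172.] [ 773.6 -350.1  169.4   25.6   95.6] area 3869
dark [176. 138.] [ 369.9 -297.1  105.8   55.5   44. ] area 5433
dark [330. 122.] [ 585.6 -272.8   57.    55.9  123.2] area 2953
```

View pics/w3.png

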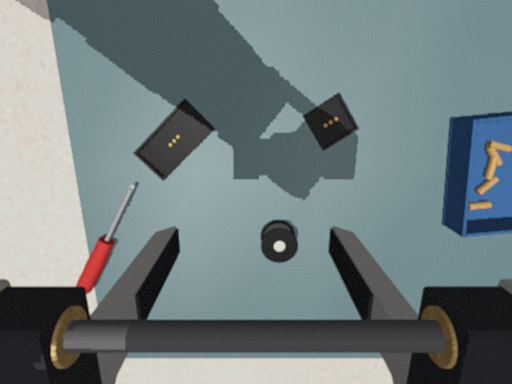

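The long nest is at (175,139) and reads 105.8x55.5; the small nest is at (330,122) and reads 57x56. Both match the given sizes. Next I hover over the small module to measure it from directly above.

```bash
python3 - <<'E'
from h import *
from cell import manip
plan(676,-79,130,90,manip.read_state())
E
```

```text
shift cm [25.   19.51 14.97] turn 0.01 j6 -0.12 yaw 90.0
```

```bash
python3 -m creep '[[1,[25,19.5,15],0],[1,[25,19.5,15],0],[1,[25,19.5,15],0],[1,[25,19.5,15],0],[1,[25,19.5,15],0],[1,[25,19.5,15],0],[1,[25,19.5,15],0],[1,[25,19.5,15],0],[1,[25,19.5,15],0]]'
python3 - <<'E'
from h import *
from cell import manip
look("w4",lo=800)
E
```

```text
clock: 4.3
eef_pos: [675.7, -78.6, 128.8]
eef_rot: [-3.141, -0.0, 1.573]
wrist_force: [-0.1, 0.5, 0.6]
finger_gap: 93.9
finger_force: 0.0
light [256. 207.] [678.1 -85.1  39.   34.7  85.4] area 1161
light [209.   9.] [6.416e+02 6.850e+01 4.390e+01 1.600e+01 2.000e-01] area 490
dark [ 25. 192.] [455.  -81.   48.1  36.6  11.3] area 1344
dark [490. 121.] [883.2 -12.9  44.2  41.9 103.3] area 1500
dark [13. 15.] [480.6  69.4  31.8  24.5  77.2] area 526
```

View pics/w4.png

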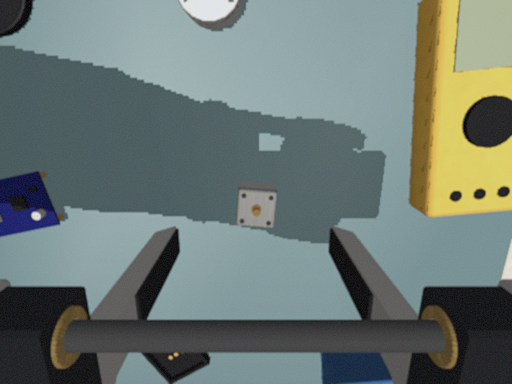

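The small module lid is centred near (256,210). The mask includes the wall strip on the camera side, about 4 mm at the top, so I correct for that using the connector and the far edges.

```bash
python3 - <<'E'
from h import *
from cell import manip
p=manip.camera_params("wrist"); im=cv2.imread("pics/w4.png")[:,:,::-1].copy()
i=im.astype(int); m=((i[...,0]-i[...,2]>35)&(i.max(2)<200)).astype(np.uint8)*255
for c in blobs(m,15,600):
    if abs(c[:,0].mean()-256)<20: print(c.mean(0),plane(p,c,37).mean(0),plane(p,c,32).mean(0))
plan(678,-87.3,25,85.4,manip.read_state())
E
```

```text
[255.92857143 210.07142857] [677.66718781 -88.50225967] [677.70942539 -90.2652955 ]
shift cm [-0.73  0.24 10.49] turn 0.93 j6 -0.05 yaw 85.4
```

```bash
python3 -m creep '[[1,[-0.8,0.2,4],0.9],[1,[-0.8,0.2,7],0.9],[1,[-0.8,0.2,10.4],0.9],[1,[-0.8,0.2,10.4],0.9],[-1,[-0.8,0.2,10.4],0.9],[-1,[-0.8,0.2,10.4],0.9],[-1,[-0.8,0.2,10.4],0.9],[-1,[-0.8,0.2,10.4],0.9],[-1,[-0.8,0.2,10.4],0.9],[-1,[-0.8,0.2,10.4],0.9],[-1,[-0.8,0.2,10.4],0.9],[-1,[-0.8,0.2,10.4],0.9]]' 25
python3 - <<'E'
from h import *
from cell import manip
plan(585.6,-272.8,100,33.2,manip.read_state())
plan(585.6,-272.8,100,123.2,manip.read_state())
E
```

```text
clock: 5.55
eef_pos: [677.6, -89.0, 25.4]
eef_rot: [-3.142, -0.0, 1.491]
wrist_force: [1.2, -0.7, 1.1]
finger_gap: 33.6
finger_force: 25.0
shift cm [-19.05  -7.71  -7.46] turn 10.45 j6 0.56 yaw 33.2
shift cm [-19.05  -7.71  -7.46] turn -7.55 j6 -1.02 yaw 123.2
```

The small module is held: the gap reads 33.6 and it is 34 wide. I lift it and carry it over its nest.

```bash
python3 -m creep '[[-1,[0,0,-4],0],[-1,[0,0,-7.5],0],[-1,[-19,-7.7,-7.5],10.45],[-1,[-19,-7.7,-7.5],10.45],[-1,[-19,-7.7,-7.5],10.45],[-1,[-19,-7.7,-7.5],10.45],[-1,[-19,-7.7,-7.5],10.45],[-1,[-19,-7.7,-7.5],10.45],[-1,[-19,-7.7,-7.5],10.45],[-1,[-19,-7.7,-7.5],10.45],[-1,[-19,-7.7,-7.5],10.45]]'
python3 - <<'E'
from h import *
from cell import manip
look("w5",lo=800)
plan(585.6,-272.8,30.5,33.2,manip.read_state())
E
```

```text
clock: 6.65
eef_pos: [585.9, -271.9, 100.4]
eef_rot: [-3.141, 0.0, 0.584]
wrist_force: [-0.3, 0.4, -0.2]
finger_gap: 33.8
finger_force: 25.0
light [494. 369.] [ 580.1 -548.3   36.7   34.   123.5] area 1097
light [ 16. 369.] [ 330.6 -170.7   35.7   33.6   32.8] area 1028
light [244. 278.] [ 516.3 -290.7  153.8  127.5  146.1] area 6292
dark [395. 336.] [ 554.6 -480.7  192.2  114.7  123.5] area 11331
dark [114. 336.] [ 382.5 -220.8  189.3  114.8  123.5] area 11302
dark [254. 305.] [ 511.7 -321.8  133.5   83.6  123.5] area 2118
dark [257. 190.] [ 594.4 -268.4   55.5   41.   122.4] area 1747
shift cm [-0.07  0.05  6.99] turn 0.04 j6 0.56 yaw 33.2
```

View pics/w5.png

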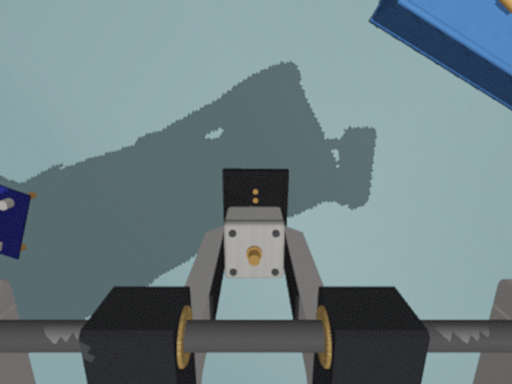

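The small module is squared up with its nest: the nest's far edge spans (223-289,168) and the module is centred at x=254. The two estimates of the nest centre agree within 3 mm, so I lower it, release and lift.

```bash
python3 -m creep '[[-1,[0.1,0,4],0],[-1,[0.1,0,6],0],[-1,[0.1,0,7],0],[-1,[0.1,0,7],0],[-1,[0.1,0,7.05],0],[1,[0.1,0,7.05],0],[1,[0.1,0,7.05],0],[1,[0.1,0,7.05],0],[1,[0.1,0,7.05],0],[1,[0.1,0,2],0],[1,[0.1,0,-3],0],[1,[0.1,0,-3],0]]'
python3 - <<'E'
from h import *
from cell import manip
look("w6",lo=800)
plan(641,87,130,96,manip.read_state())
E
```

```text
clock: 7.9
eef_pos: [589.0, -273.0, 138.0]
eef_rot: [3.132, -0.005, 0.58]
wrist_force: [0.5, -0.0, 0.9]
finger_gap: 86.5
finger_force: 0.0
light [366. 275.] [ 580.6 -411.5  129.7   24.3   69.9] area 2187
light [142. 277.] [ 461.9 -233.5  127.6   37.1  177.2] area 2459
light [251. 196.] [ 588.5 -271.6   42.9   34.2   33.1] area 1356
light [466.  18.] [ 806.1 -331.9   67.5   25.1   88.5] area 629
dark [172. 366.] [ 359.3 -311.5   65.6   47.8  122.7] area 2670
dark [452. 341.] [ 575.  -570.3  142.2  131.6  122.7] area 13223
dark [ 56. 340.] [ 320.  -173.1  133.8  131.1  122.7] area 12330
dark [256. 309.] [ 502.4 -335.8  385.4  126.6  123. ] area 10922
dark [ 28. 209.] [449.4 -93.4  64.3  45.9  12.2] area 1831
dark [250. 187.] [ 587.6 -272.4   57.    55.8   33.1] area 1239
shift cm [ 24.13 -27.17   0.43] turn -12.56 j6 0.03 yaw 96.0
```

View pics/w6.png

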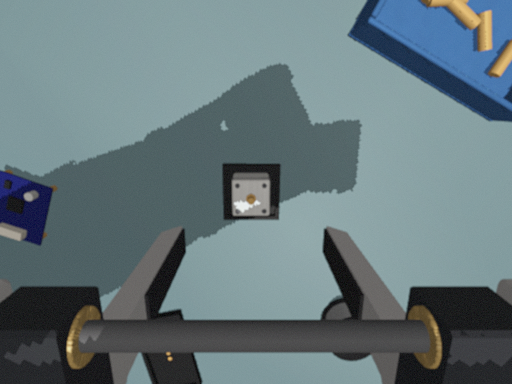

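The small module sits flat in its nest: rim centre (251,190), lid centred inside it. The round module is next.

```bash
python3 -m creep '[[1,[24.1,-27.2,0.4],-12.5],[1,[24.1,-27.2,0.4],-12.5],[1,[24.1,-27.2,0.4],-12.5],[1,[24.1,-27.2,0.4],-12.5],[1,[24.1,-27.2,0.4],-12.5],[1,[24.1,-27.2,0.4],-12.5],[1,[24.1,-27.2,0.4],-12.5],[1,[24.1,-27.2,0.4],-12.5],[1,[24.1,-27.2,0.4],-12.5],[1,[24.1,-27.2,0.4],-12.5]]'
python3 - <<'E'
from h import *
from cell import manip
s=manip.read_state()
look("w7",lo=800)
p=manip.camera_params("wrist"); im=cv2.imread("pics/w7.png")[:,:,::-1].copy()
i=im.astype(int); m=((i[...,0]-i[...,2]>35)&(i.max(2)<220)).astype(np.uint8)*255
for c in blobs(m,15,600):
    if abs(c[:,0].mean()-256)<60 and c[:,1].mean()<240: print(c.mean(0),plane(p,c,37).mean(0))
plan(641,87,25,96,manip.read_state())
E
```

```text
clock: 8.95
eef_pos: [639.0, 86.6, 125.6]
eef_rot: [-3.14, 0.0, 1.668]
wrist_force: [0.4, -0.3, 0.7]
finger_gap: 94.0
finger_force: 0.0
light [134. 277.] [539.4  -3.4 129.1  35.5  56.5] area 2264
light [429. 262.] [805.9  39.2 151.7 110.4  18.7] area 8346
light [257. 195.] [642.1  89.7  54.5  49.7  68.8] area 2102
dark [461. 340.] [888.2 -53.5 126.  121.1  95.6] area 10209
dark [ 48. 339.] [422.9 -99.1 126.1 116.9  95.6] area 9837
dark [254. 311.] [649.8 -15.  408.4 127.    5.2] area 12337
dark [ 60. 167.] [459.3  93.4  75.   70.5  13.4] area 4139
[256.46428571 200.64285714] [641.3124933   87.72248172]
shift cm [ 0.08  0.19 10.09] turn -0.1 j6 0.03 yaw 96.0
```

The round centre agrees between lid and connector: (641.3, 87.6). I grip it.

```bash
python3 -m creep '[[1,[0.1,0.2,4],0],[1,[0.1,0.2,7],0],[1,[0.1,0.2,10.1],0],[1,[0.1,0.2,10.1],0],[-1,[0.1,0.2,10.1],0],[-1,[0.1,0.2,10.1],0],[-1,[0.1,0.2,10.1],0],[-1,[0.1,0.2,10.1],0],[-1,[0.1,0.2,10.1],0],[-1,[0.1,0.2,10.1],0],[-1,[0.1,0.2,10.1],0]]' 25
python3 - <<'E'
from h import *
from cell import manip
im=cv2.imread("pics/w2.png")[:,:,::-1].copy()
# camera pose of w2, from tool pose of that moment and the present camera mount
s=manip.read_state(); p=manip.camera_params("wrist")
Rt=R.from_euler("xyz",s["eef_rot"]); off=Rt.inv().apply(p["origin"]-s["eef_pos"]); Ro=Rt.inv()*R.from_euler("xyz",p["attitude"])
T=R.from_euler("xyz",[-3.141,0,1.572]); q=dict(p,origin=np.array([610.2,.6,299.2])+T.apply(off),attitude=(T*Ro).as_euler("xyz"))
for c in blobs(wmasks(im)[1],1500,4000): print(c.mean(0).round(),rect(plane(q,c,10)))
plan(457,91,100,101,s)
E
```

```text
clock: 10.1
eef_pos: [641.3, 89.0, 25.8]
eef_rot: [3.141, 0.0, 1.67]
wrist_force: [-1.3, -0.9, 3.3]
finger_gap: 49.6
finger_force: 25.0
[145.  95.] [4.577e+02 9.230e+01 7.180e+01 6.770e+01 1.000e-01]
shift cm [  2.03 -18.32  -7.42] turn -1.06 j6 0.0 yaw 101.0
```

```bash
python3 -m creep '[[-1,[0,0,-4],0],[-1,[0,0,-7.5],0],[-1,[2.2,-18.2,-7.5],-1],[-1,[2.2,-18.2,-7.5],-1],[-1,[2.2,-18.2,-7.5],-1],[-1,[2.2,-18.2,-7.5],-1],[-1,[2.2,-18.2,-7.5],-1],[-1,[2.2,-18.2,-7.5],-1],[-1,[2.2,-18.2,-7.5],-1],[-1,[2.2,-18.2,-7.5],-1]]'
python3 - <<'E'
from h import *
from cell import manip
look("w8",lo=800)
E
```

```text
clock: 11.1
eef_pos: [458.7, 92.7, 100.3]
eef_rot: [-3.142, 0.0, 1.757]
wrist_force: [-1.0, -0.2, -1.8]
finger_gap: 49.5
finger_force: 25.0
light [494. 369.] [711.2 -20.   36.9  34.   10.7] area 1102
light [ 16. 369.] [ 266.7 -103.2   35.5   33.5  100. ] area 1021
light [326. 280.] [524.6  42.  102.9  31.5 128.1] area 1700
light [173. 299.] [408.4  -4.1 155.8  31.9  73.3] area 2135
light [254. 246.] [465.2  58.1  79.2  78.8 145.6] area 4729
light [486.  18.] [583.9 251.8  47.   28.4  10.7] area 842
dark [411. 338.] [651.8 -14.8 167.4 114.7  10.7] area 11762
dark [ 99. 339.] [320.  -77.3 163.7 114.6  10.7] area 11740
dark [254. 307.] [475.    5.9 193.8  93.   10.7] area 3695
dark [252. 190.] [453.9 103.8  70.1  50.   14.2] area 2226
```

View pics/w8.png

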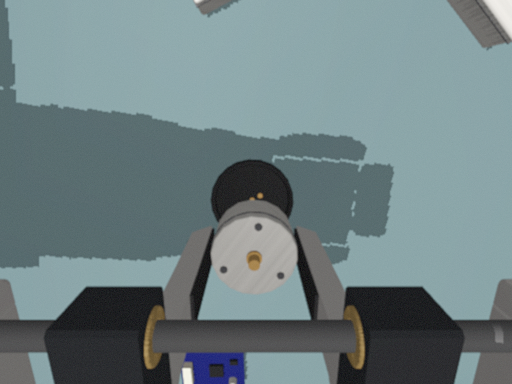

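The round nest's far rim spans (212-293,160-200), with the module centred over it. The estimates agree on about (457, 93), so I place it.

```bash
python3 -m creep '[[-1,[0.2,-0.1,4],0],[-1,[0.2,-0.1,6],0],[-1,[0.2,-0.1,7],0],[-1,[0.2,-0.1,7],0],[-1,[0.2,-0.1,7.05],0],[1,[0.2,-0.1,7.05],0],[1,[0.2,-0.1,7.05],0],[1,[0.2,-0.1,7.05],0],[1,[0.2,-0.1,7.05],0],[1,[0.2,-0.1,2],0],[1,[0.2,-0.1,-3],0],[1,[0.2,-0.1,-3],0]]'
python3 - <<'E'
from h import *
from cell import manip
look("w9",lo=800)
plan(400,268,130,126,manip.read_state())
E
```

```text
clock: 12.35
eef_pos: [459.1, 95.0, 136.2]
eef_rot: [3.132, 0.001, 1.758]
wrist_force: [0.0, -0.2, -0.9]
finger_gap: 93.7
finger_force: 0.0
light [375. 276.] [592.2  34.3 132.7  23.3 139.8] area 2119
light [134. 277.] [366.4 -10.6 131.6  37.   62. ] area 2397
light [251. 197.] [457.7  94.4  54.   49.3 100.5] area 2053
light [465.  18.] [595.  274.4  58.1  38.5 147.4] area 1332
light [223.   8.] [411.1 236.3  50.3  18.5  10.9] area 525
light [  4. 145.] [243.   85.9 255.1  11.4  87.8] area 1627
dark [461. 340.] [735.  -31.2 132.1 128.4 100.1] area 11397
dark [ 48. 339.] [ 257.7 -117.1  130.   119.7  100.1] area 10359
dark [254. 312.] [483.4 -12.3 425.6 133.   10.1] area 13531
dark [249. 179.] [454.3 103.   70.6  52.2  14.6] area 1143
shift cm [18.1  -2.48  0.33] turn -5.06 j6 -0.04 yaw 126.0
```

View pics/w9.png

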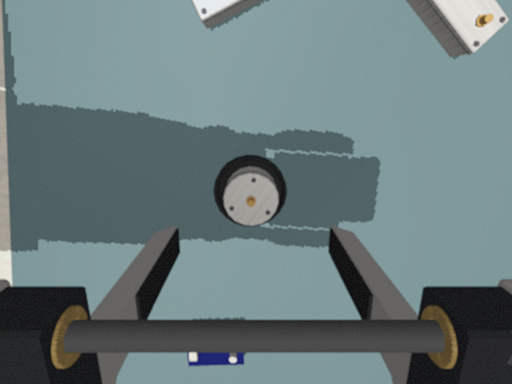

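The round module is in its nest: rim around (250,190), with the lid centred about 2 mm from the rim centre after parallax. The square module is next.

```bash
python3 -m creep '[[1,[18.1,-2.5,0.3],-5],[1,[18.1,-2.5,0.3],-5],[1,[18.1,-2.5,0.3],-5],[1,[18.1,-2.5,0.3],-5],[1,[18.1,-2.5,0.3],-5],[1,[18.1,-2.5,0.3],-5],[1,[18.1,-2.5,0.3],-5]]'
python3 - <<'E'
from h import *
from cell import manip
look("w10",lo=800)
plan(400,267,25,126,manip.read_state())
E
```

```text
clock: 13.1
eef_pos: [398.5, 266.9, 126.9]
eef_rot: [-3.141, 0.0, 2.193]
wrist_force: [-0.3, 0.1, 0.4]
finger_gap: 93.9
finger_force: 0.0
light [202. 366.] [461.7  86.1  50.3  40.4  35.7] area 1737
light [411. 273.] [566.  295.3  80.6  38.6 154.2] area 2075
light [255. 199.] [399.3 267.2  57.1  56.1  35.7] area 3122
dark [449. 125.] [504.1 417.8  81.4  76.6  25.1] area 6071
shift cm [-0.06  0.12 10.21] turn -0.08 j6 -0.04 yaw 126.0
```

View pics/w10.png

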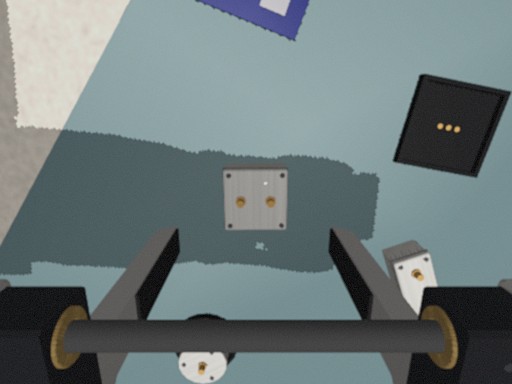

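The square module lid is centred at (255,199) and aligned with the fingers; it reads 57x56. I grip it.

```bash
python3 -m creep '[[1,[0,0.1,4],0],[1,[0,0.1,7],0],[1,[0,0.1,10.2],0],[1,[0,0.1,10.2],0],[-1,[0,0.1,10.2],0],[-1,[0,0.1,10.2],0],[-1,[0,0.1,10.2],0],[-1,[0,0.1,10.2],0],[-1,[0,0.1,10.2],0],[-1,[0,0.1,10.2],0]]' 25
python3 - <<'E'
from h import *
from cell import manip
plan(505.5,418,100,115.1,manip.read_state())
E
```

```text
clock: 14.15
eef_pos: [399.4, 268.5, 26.0]
eef_rot: [3.141, 0.0, 2.194]
wrist_force: [-2.0, -0.9, 6.0]
finger_gap: 55.7
finger_force: 25.0
shift cm [ 5.95 17.34 -7.4 ] turn 2.12 j6 0.25 yaw 115.1
```

```bash
python3 -m creep '[[-1,[0,0,-4],0],[-1,[0,0,-7.5],0],[-1,[6,17.3,-7.5],2.1],[-1,[6,17.3,-7.5],2.1],[-1,[6,17.3,-7.5],2.1],[-1,[6,17.3,-7.5],2.1],[-1,[6,17.3,-7.5],2.1],[-1,[6,17.3,-7.5],2.1],[-1,[6,17.3,-7.5],2.1],[-1,[6,17.3,-7.5],2.1]]'
python3 - <<'E'
from h import *
from cell import manip
look("w11",lo=800)
plan(505.5,418,30,115.1,manip.read_state())
E
```

```text
clock: 15.15
eef_pos: [504.5, 417.4, 100.8]
eef_rot: [3.142, -0.0, 2.01]
wrist_force: [0.4, 0.1, -1.7]
finger_gap: 56.0
finger_force: 25.0
light [ 15. 369.] [367.5 178.4  34.1  33.7 115.1] area 986
light [276. 366.] [588.2 283.9  60.   37.5  25.1] area 1741
light [253. 264.] [523.5 377.1 174.9 114.2  25.1] area 10585
light [435.  38.] [564.  579.6  78.1  51.9  25.2] area 3260
dark [419. 339.] [723.9 363.6 159.  115.   25.1] area 11820
dark [ 92. 339.] [406.8 215.3 155.7 115.9  25.2] area 12139
dark [254. 310.] [544.  334.3 223.   99.1  24.4] area 5466
dark [257. 175.] [496.3 440.1  77.3  34.6  24. ] area 2456
shift cm [0.01 0.11 7.09] turn 0.01 j6 0.25 yaw 115.1
```

View pics/w11.png

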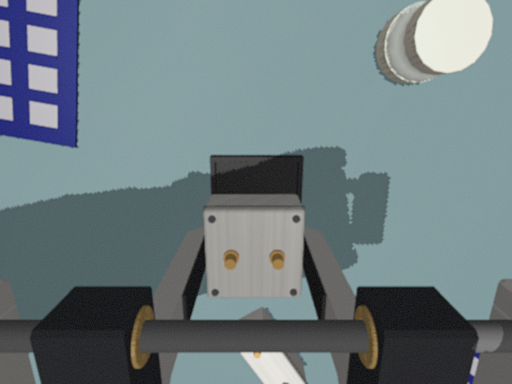

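The square module is aligned above its nest: far rim at (211-303,156), module centred at x=254. The two nest estimates agree within 3 mm, so I place it with a small correction.

```bash
python3 -m creep '[[-1,[0.2,0.1,4],0],[-1,[0.2,0.1,6],0],[-1,[0.2,0.1,7],0],[-1,[0.2,0.1,7],0],[-1,[0.2,0.1,7.05],0],[1,[0.2,0.1,7.05],0],[1,[0.2,0.1,7.05],0],[1,[0.2,0.1,7.05],0],[1,[0.2,0.1,7.05],0],[1,[0.2,0.1,2],0],[1,[0.2,0.1,-3],0],[1,[0.2,0.1,-3],0]]'
python3 - <<'E'
from h import *
from cell import manip
look("w12",lo=800)
plan(588,281,130,146.1,manip.read_state())
E
```

```text
clock: 16.4
eef_pos: [507.0, 422.0, 138.2]
eef_rot: [3.131, -0.002, 2.011]
wrist_force: [0.4, -0.3, 0.3]
finger_gap: 94.0
finger_force: 0.0
light [382. 284.] [655.8 395.  124.   22.7 154.2] area 1565
light [250. 196.] [505.3 420.3  60.1  56.5 115.1] area 3271
light [399.  52.] [561.9 581.7  74.5  52.3  41.8] area 3180
dark [461. 340.] [807.7 368.2 132.9 129.3 114.8] area 11564
dark [250. 185.] [505.7 419.4  78.6  77.8 115. ] area 1758
shift cm [-16.18   1.45   0.44] turn -6.18 j6 -0.53 yaw 146.1
```

The rim is fully visible, centre (505.7, 419.4), and the module is centred within about 2 mm. The long module is next.

```bash
python3 -m creep '[[1,[-16.2,1.4,0.4],-6.2],[1,[-16.2,1.4,0.4],-6.2],[1,[-16.2,1.4,0.4],-6.2],[1,[-16.2,1.4,0.4],-6.2],[1,[-16.2,1.4,0.4],-6.2],[1,[-16.2,1.4,0.4],-6.2],[1,[-16.2,1.4,0.4],-6.2]]'
python3 - <<'E'
from h import *
from cell import manip
look("w13",lo=800)
plan(588,281,25,146.1,manip.read_state())
E
```

```text
clock: 17.15
eef_pos: [585.7, 280.8, 125.9]
eef_rot: [-3.141, -0.001, 2.551]
wrist_force: [-0.3, 0.7, -0.0]
finger_gap: 94.0
finger_force: 0.0
light [  8. 194.] [465.1 105.6  58.3  17.2 133.2] area 699
light [256. 195.] [583.7 284.2  88.3  35.1 146.7] area 2961
light [351.  24.] [505.7 419.5  58.6  57.1  26.6] area 2299
dark [ 31. 187.] [466.  108.9  70.3  45.5 148. ] area 1162
dark [313.  49.] [513.8 401.4  76.9  42.9  24.7] area 1152
shift cm [-0.18  0.14 10.11] turn 0.02 j6 -0.53 yaw 146.1
```

View pics/w13.png

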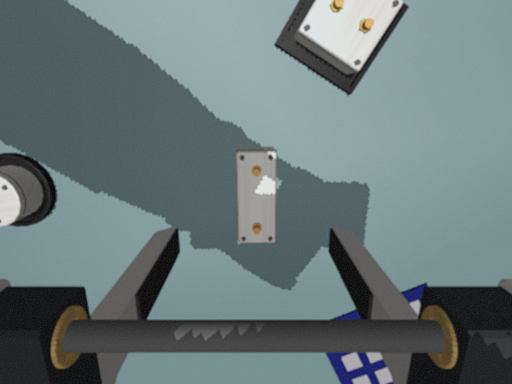

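The long module is at (256,195), aligned with the tool. Taking off the end wall at the top leaves its lid centred about 1.5 mm ahead of the TCP.

```bash
python3 -m creep '[[1,[0.1,0.2,4],-0.1],[1,[0.1,0.2,7],-0.1],[1,[0.1,0.2,10.1],-0.1],[1,[0.1,0.2,10.1],-0.1],[-1,[0.1,0.2,10.1],-0.1],[-1,[0.1,0.2,10.1],-0.1],[-1,[0.1,0.2,10.1],-0.1],[-1,[0.1,0.2,10.1],-0.1],[-1,[0.1,0.2,10.1],-0.1],[-1,[0.1,0.2,10.1],-0.1],[-1,[0.1,0.2,10.1],-0.1],[-1,[0.1,0.2,10.1],-0.1]]' 25
python3 - <<'E'
from h import *
from cell import manip
plan(370,-297,110,44,manip.read_state())
E
```

```text
clock: 18.4
eef_pos: [586.7, 281.9, 25.5]
eef_rot: [3.142, 0.0, 2.56]
wrist_force: [-0.7, -0.0, 0.7]
finger_gap: 34.0
finger_force: 25.0
shift cm [-13.67 -60.28  -8.45] turn 20.54 j6 0.13 yaw 44.0
```

The long module is held, gap 34.0. I lift it 10 cm, which keeps it well above everything on the way, and carry it across.

```bash
python3 -m creep '[[-1,[0,0,-4],0],[-1,[0,0,-9],0],[-1,[0,0,-10],0],[-1,[-13.7,-60.3,-10],20.5],[-1,[-13.7,-60.3,-10],20.5],[-1,[-13.7,-60.3,-10],20.5],[-1,[-13.7,-60.3,-10],20.5],[-1,[-13.7,-60.3,-10],20.5],[-1,[-13.7,-60.3,-10],20.5],[-1,[-13.7,-60.3,-10],20.5],[-1,[-13.7,-60.3,-10],20.5],[-1,[-13.7,-60.3,-10],20.5]]'
python3 - <<'E'
from h import *
from cell import manip
plan(370,-297,110,44,manip.read_state())
E
```

```text
clock: 19.6
eef_pos: [427.8, -141.2, 125.2]
eef_rot: [-3.141, -0.0, 1.204]
wrist_force: [1.4, -1.0, -0.5]
finger_gap: 33.6
finger_force: 25.0
shift cm [-16.62   0.18   1.52] turn 5.0 j6 0.13 yaw 44.0
```

```bash
python3 -m creep '[[-1,[0,0,0],0],[-1,[0,0,0],0],[-1,[0,0,0],0]]'
python3 - <<'E'
from h import *
from cell import manip
plan(370,-297,110,44,manip.read_state())
E
```

```text
clock: 19.9
eef_pos: [429.3, -138.8, 125.2]
eef_rot: [-3.141, -0.0, 1.212]
wrist_force: [0.3, 0.6, -2.2]
finger_gap: 34.0
finger_force: 25.0
shift cm [-16.9   -0.     1.52] turn 5.09 j6 0.13 yaw 44.0
```

```bash
python3 -m creep '[[-1,[-16.9,0,1.5],5.1],[-1,[-16.9,0,1.5],5.1],[-1,[-16.9,0,1.5],5.1],[-1,[-16.9,0,1.5],5.1],[-1,[-16.9,0,1.5],5.1],[-1,[-16.9,0,1.5],5.1],[-1,[-16.9,0,1.5],5.1],[-1,[-16.9,0,1.5],5.1]]'
python3 - <<'E'
from h import *
from cell import manip
look("w14",lo=800)
plan(370,-297,29.8,44,manip.read_state())
E
```

```text
clock: 20.7
eef_pos: [370.2, -296.6, 110.6]
eef_rot: [3.141, -0.0, 0.768]
wrist_force: [0.3, 0.1, -1.2]
finger_gap: 33.9
finger_force: 25.0
light [227. 372.] [ 235.1 -396.8   62.8   37.9  134.1] area 1583
light [ 57. 368.] [ 116.8 -274.5   53.5   37.9  134. ] area 1988
light [ 48. 263.] [ 192.4 -202.8  137.   105.3   89.9] area 8882
light [251. 259.] [ 342.  -324.7  140.9  119.8   44. ] area 9200
dark [488. 199.] [ 509.4 -447.2   72.3   51.5   57.2] area 2482
dark [254. 155.] [ 397.6 -270.9   55.8   26.9  134. ] area 1272
dark [425.  10.] [ 565.6 -286.5   59.1   17.6  134. ] area 756
shift cm [-0.02  0.    8.08] turn -0.01 j6 0.13 yaw 44.0
```

View pics/w14.png

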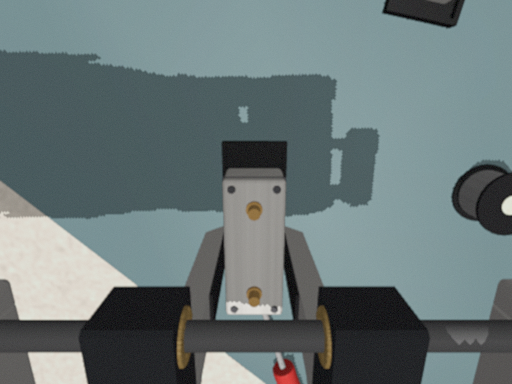

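The nest's far end shows at (222-287,142) with the module aligned at x=254. I shift about 3 mm back along the tool's x to centre the module, then place it.

```bash
python3 -m creep '[[-1,[-0.3,0,4],0],[-1,[-0.3,0,7],0],[-1,[-0.3,0,8],0],[-1,[-0.3,0,8],0],[-1,[-0.3,0,8.1],0],[1,[-0.3,0,8.1],0],[1,[-0.3,0,8.1],0],[1,[-0.3,0,8.1],0],[1,[-0.3,0,8.1],0],[1,[-0.3,0,3],0],[1,[-0.3,0,-2],0],[1,[-0.3,0,-5],0]]'
python3 - <<'E'
from h import *
from cell import manip
look("w15",lo=800)
cv2.imwrite("pics/scene1.png",cv2.resize(manip.camera("scene")[90:290,60:440,::-1],(760,400)))
E
```

```text
clock: 21.95
eef_pos: [367.7, -300.3, 163.9]
eef_rot: [3.138, -0.0, 0.765]
wrist_force: [-0.3, -0.3, 0.1]
finger_gap: 86.5
finger_force: 0.0
light [218. 369.] [ 178.9 -422.9  223.2   46.2  133.7] area 9423
light [188. 307.] [ 229.  -337.9   79.2   55.   133.8] area 2522
light [253. 186.] [ 368.4 -299.6   85.1   35.    43.8] area 2861
light [ 56. 237.] [ 203.3 -200.5  167.8  152.3   29.4] area 15752
dark [458. 178.] [ 520.3 -453.    78.9   56.8  118.9] area 3572
dark [253. 174.] [ 369.2 -298.1  104.3   56.2   43.8] area 2004
dark [391.  18.] [ 569.6 -282.7   57.2   21.8  124.7] area 870
```

View pics/w15.png

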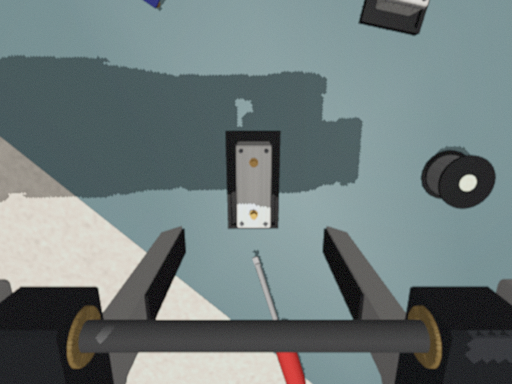

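View pics/scene1.png

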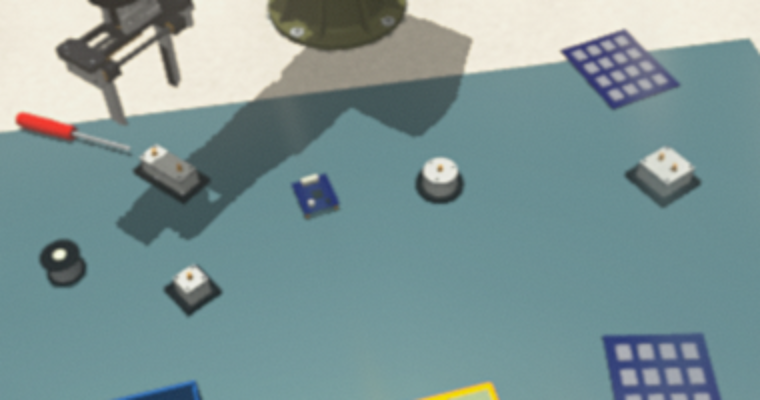

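All four modules sit flat in their nests. The long one is at (253,186) inside its rim, its lid within about 2 mm of the rim centre. The board at (316,195) in the crop has not moved, and the gripper is clear.

```bash
python3 -c "
from cell import manip
print(manip.sign_off())"
```

```text
the job is handed in; nothing more can be done
None
```

All four modules are flat in their own nests, each centred within about 2 mm by my measurements; the board was not touched, and I handed the job in at about 22 s of the 96 s allowed (sign-off returned no verdict).

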